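# Pack the gauge adapters into the calibration caddy

## Robot

A 7-joint arm with a two-finger parallel gripper is mounted at the origin on the work surface. World frame = base frame: x ahead of the robot, y to its left, z up, the work surface at z = 0. Lengths are in m, angles in rad, forces in N, time in s.
With the tool pointing down it reaches from about 0.35 to 0.9 m from the base axis. Payload 8.1 kg.
Tool frame: the origin (TCP) lies midway between the tips of the shut fingers; the grasp point (between the pads) lies behind it (robot.grip_depth is the z of the grasp point in the tool frame, in m); z points along the fingers, y is the line along which they close (so a half turn about z gives the same grasp; the last joint's range is limited). The gripper opens to 85 mm and grips with 20 to 120 N. Pads are 22 mm wide; open, the fingers measure 114 mm over their backs; the gripper's body (76 mm by 85 mm) begins 54 mm behind the grasp point. The pads swing forward as they close: fully open they stand 13 mm farther back than shut.
Start: joints at [-1.324, 0.434, 0.025, 1.573, -0.012, 1.134, -0.075], TCP at [0.214, 0.587, 0.231] pointing down, gripper open.
Joint ranges: [-2.62, 2.62], [-0.44, 2.09], [-1.27, 1.32], [0.08, 2.57], [-1.32, 4.46], [0.12, 2], [-2.74, 2.74]. Speed limits (rad/s): [2.22, 2.22, 3.01, 3.01, 3.14, 3.14, 3.14].

## Interface

Orientations are given as a unit quaternion [w, x, y, z].
In Python, from rig import telemetry, imaging, robot gives the robot as it stands.
- The arm moves only by the tool apply_moves, never from a script. Its argument "commands" is a list of rows, each a list of 3 entries, a list of its own where there are three numbers: the turn, a rotation vector about the tool's x, y, z in parts of the range, where 1.0 means 2 pi rad, then the shift along the tool's x, y, z in fractions of the full range, 1 being 1 m, then the opening, from -1 (shut) to 1 (fully open). In form: [[[rx, ry, rz], [dx, dy, dz], fingers], ...]. A call has 1 to 5 rows; each row is the pose to reach, as a shift and turn from the pose commanded when the call began, along the tool's axes at that moment; what a row does not reach only later rows make up. A row lasts 1/10 s, in which the tool goes at most 50 mm and 8.59 degrees, less where a joint would pass 70% of its speed; a pose out of reach is approached as far as the arm can. A call with a gripper value outside its range is refused whole. The fingers move at their own pace and stop on an object; "newtons" is the grip in N (left out, the last holds). Time passes only in rows, so rows that repeat a pose let the fingers close. It gives the time, the measured TCP pose, the force, the opening and the grip force at its end, in the units of the state.
- telemetry.observe(): the state, without advancing time (a new reading comes with each control period).
- imaging.camera(name): name is "scene" or "top" or "wrist"; returns (picture, depth): 400x640x3 uint8, red, green, blue; 400x640 float32, m along the optical axis (not along the pixel's ray), 0 where there is no reading.
- imaging.get_calibration(name): a dict with "camera_matrix" (3x3 intrinsics, pixels), "pose" (4x4, takes a point from camera to world coordinates); the wrist camera has in their place "tool_from_camera" (4x4, takes a point from camera to tool coordinates, whose origin is the TCP and whose axes are the flange's). Camera axes: x right, y down, z forward; pixel columns grow to the right and rows downward; lengths in m; the calibration is good to about 2 mm. A picture is of the moment at which its call begins: read the wrist's pose just before it. get_calibration takes no time and is no camera call.
- robot.hand_in(): hands the job in; it is judged then, once.
The state is a dict: "clock": time; "q": joint angles; "joint_velocities": joint speeds; "joint_torque": joint torques, N m; "eef_pos": TCP position; "eef_rot": TCP orientation; "force": force on the tool from outside, world axes, zero at the start; "wrist_torque": the same for the moment, N m; "finger_gap": finger opening in m; "grip_force": force on a finger pad.
Only numpy, scipy, OpenCV 4.12 (cv2) and the standard library are available. Lean on these libraries where they do the work, as an engineer would, in place of code of your own. Each camera call takes 0.05 s, during which the arm holds its last target. There are 200 camera calls.

## Task

Pack the adapter set for the pressure-gauge bench: put the four steel adapters that carry a brass spigot on top (round, hexagonal, square and oblong twin) into the blue caddy, each upright and flat on the floor of the pocket of its own outline. The slotted, flat-topped blanking plugs look alike but do not belong: leave both standing where they are.

Things in the scene. Friction and masses are not known exactly. Their poses are not given: they have to be found in the camera images.
- round_adapter: Round steel gauge adapter: a knurled cylinder 44 mm in diameter and 36 mm high; on its top a brass threaded spigot, 14 to 16 mm in diameter, stands 16 mm above the top, so 52 mm overall. About 0.36 kg. Standing upright on the bench at the start. Origin: centre of its underside; z up. 
- hex_adapter: Hexagonal steel gauge adapter: a hexagonal block 34 mm across flats (39 mm across corners), 36 mm high; on its top a brass threaded spigot, 14 to 16 mm in diameter, stands 16 mm above the top, so 52 mm overall. About 0.27 kg. Standing upright on the bench at the start. Origin: centre of its underside; z up. Flats face along its y axis and at every 60 degrees from it; corners lie along x.
- square_adapter: Square steel gauge adapter: a block 30 mm by 30 mm, 36 mm high; on its top a brass threaded spigot, 14 to 16 mm in diameter, stands 16 mm above the top, so 52 mm overall. About 0.24 kg. Standing upright on the bench at the start. Origin: centre of its underside; z up. Sides face along its x and y axes.
- twin_adapter: Oblong steel twin-port gauge adapter: a block 54 mm (along its x) by 24 mm (along its y), 36 mm high; on its top two such brass spigots, at x = -14 and +14 mm, 52 mm high overall. About 0.33 kg. Standing upright on the bench at the start. Origin: centre of its underside; z up. 
- round_plug: Blanking plug, look-alike of the round adapter and not wanted: a knurled steel cylinder 44 mm in diameter, 36 mm high, flat on top with a dark screwdriver slot and no spigot. Standing upright on the bench at the start. Origin: centre of its underside; z up. 
- hex_plug: Blanking plug, look-alike of the hexagonal adapter and not wanted: a steel hexagonal block 34 mm across flats, 36 mm high, flat on top with a dark screwdriver slot and no spigot. Standing upright on the bench at the start. Origin: centre of its underside; z up. 
- round_pocket: White 82 mm square tile, one of four set 2 by 2 in any order (84 mm apart) in a fixed blue 178 mm caddy; a dark rim outlines a round pocket 60 mm in diameter. Rim 3 mm thick, 8 mm high above the pocket floor. Origin: tile centre, underside; pocket floor 4 mm above it (8.5 mm above the bench). x, y along the tile's sides. Adapter clears by 8 mm all round.
- hex_pocket: White 82 mm square tile, one of four set 2 by 2 in any order (84 mm apart) in a fixed blue 178 mm caddy; a dark rim outlines a hexagonal pocket 50 mm across flats. Rim 3 mm thick, 8 mm high above the pocket floor. Origin: tile centre, underside; pocket floor 4 mm above it (8.5 mm above the bench). x, y along the tile's sides. Adapter clears by 8 mm and fits at any yaw.
- square_pocket: White 82 mm square tile, one of four set 2 by 2 in any order (84 mm apart) in a fixed blue 178 mm caddy; a dark rim outlines a square pocket 46 mm by 46 mm. Rim 3 mm thick, 8 mm high above the pocket floor. Origin: tile centre, underside; pocket floor 4 mm above it (8.5 mm above the bench). x, y along the tile's sides. Adapter clears by 8 mm and fits at any yaw.
- long_pocket: White 82 mm square tile, one of four set 2 by 2 in any order (84 mm apart) in a fixed blue 178 mm caddy; a dark rim outlines an oblong pocket 70 mm (along x) by 40 mm (along y). Rim 3 mm thick, 8 mm high above the pocket floor. Origin: tile centre, underside; pocket floor 4 mm above it (8.5 mm above the bench). x, y along the tile's sides. Adapter clears by 8 mm with its long side along x.
Not all that is in view belongs to the job. Leave any green or orange look-alike of the hex_pocket alone.

How it is judged:
At the end, for the whole second after the job is handed in: Each of the four adapters stands upright (within 0.1 rad) on the floor of the pocket of its own outline (centre within 14 mm of the pocket's, underside within 3 mm of the floor), released and at rest; both blanking plugs are within 30 mm of where they began (horizontal distance between round_adapter and round_pocket below 0.014 m and z of round_adapter in the frame of round_pocket below 0.007 m and angle between each of round_adapter, hex_adapter, square_adapter, twin_adapter's own z axis and vertical below 0.1 rad and linear speed of each of round_adapter, hex_adapter, square_adapter, twin_adapter below 0.02 m/s and horizontal distance between hex_adapter and hex_pocket below 0.014 m and z of hex_adapter in the frame of hex_pocket below 0.007 m and horizontal distance between square_adapter and square_pocket below 0.014 m and z of square_adapter in the frame of square_pocket below 0.007 m and horizontal distance between twin_adapter and long_pocket below 0.014 m and z of twin_adapter in the frame of long_pocket below 0.007 m and distance of each of round_plug, hex_plug from where it was at the start of the episode below 0.03 m); the robot touches nothing.
It fails at once if a blanking plug is moved more than 30 mm or knocked over (distance of any of round_plug, hex_plug from where it was at the start of the episode above 0.03 m or angle between any of round_plug, hex_plug's own z axis and vertical above 0.5 rad).
It also fails if it takes over 104 s, if anything falls off the work surface, if the arm or the gripper's body presses on something with over 40 N, if the wrist force passes 120 N, or if a joint passes its speed limit or range.

## Working session

There is one attempt and no reset: what is moved stays moved. The work goes in short steps, Python scripts to look and compute and a tool call to move; the robot and the scene stay as the last step left them, time stands still between calls to the robot, and variables do not carry over. Pictures are saved under pics/ and viewed, at most 16 in all, crops included, and the job is handed in when it is done.

Besides the shell and the picture viewer there is one more tool, called after ">>>" as a command line: name --argument value ..., lists and objects as JSON in quotes. apply_moves: Moves the arm, as the interface text tells. Its arguments: {"type":"object","properties":{"commands":{"type":"array","items":{"type":"array"}},"newtons":{"type":"number"}},"required":["commands"]}

```bash
mkdir -p pics; ls
python3 - <<'E'
from rig import telemetry, imaging, robot
import cv2,numpy as np
np.set_printoptions(precision=4,suppress=True)
s=telemetry.observe();print(s['clock'],s['eef_pos'],s['eef_rot'],s['finger_gap'],robot.grip_depth)
for n in('top','scene'):
    p,d=imaging.camera(n);cv2.imwrite(f'pics/{n}0.png',p[:,:,::-1]);np.save(f'pics/{n}0.npy',d)
    c=imaging.get_calibration(n);print(n,c['camera_matrix'],c['pose'])
print(imaging.get_calibration('wrist'))
E
```

```text
pics
0.0 [0.2141 0.5867 0.2305] [-0.0001  0.174   0.9847 -0.0008] 0.08543453212092542 -0.0187
top [[396.7578   0.     324.2216]
 [  0.     396.7578 200.711 ]
 [  0.       0.       1.    ]] [[ 0.0078 -0.975   0.2221  0.2355]
 [-1.     -0.0069  0.0047 -0.0034]
 [-0.0031 -0.2221 -0.975   0.9106]
 [ 0.      0.      0.      1.    ]]
scene [[453.3474   0.     323.836 ]
 [  0.     453.3474 203.0689]
 [  0.       0.       1.    ]] [[ 0.6534  0.5701 -0.4981  1.0305]
 [ 0.757  -0.4859  0.4368 -0.5285]
 [ 0.007  -0.6625 -0.749   0.9468]
 [ 0.      0.      0.      1.    ]]
{'camera_matrix': array([[283.34  ,   0.    , 319.5704],
       [  0.    , 283.34  , 199.8112],
       [  0.    ,   0.    ,   1.    ]]), 'tool_from_camera': array([[-0.0001, -0.9464, -0.323 ,  0.0838],
       [ 1.    , -0.0002,  0.0001, -0.0006],
       [-0.0001, -0.323 ,  0.9464, -0.1409],
       [ 0.    ,  0.    ,  0.    ,  1.    ]])}
```

View pics/top0.png

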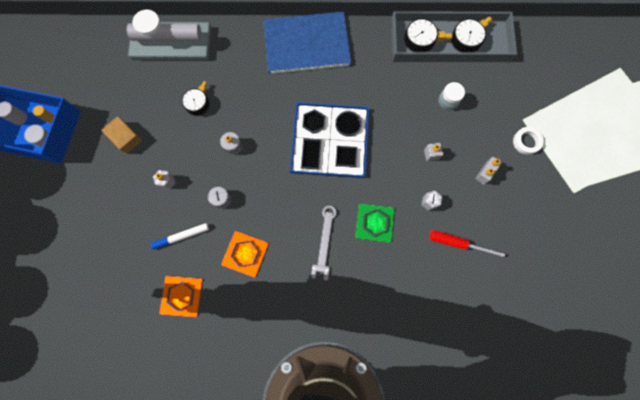

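View pics/scene0.png

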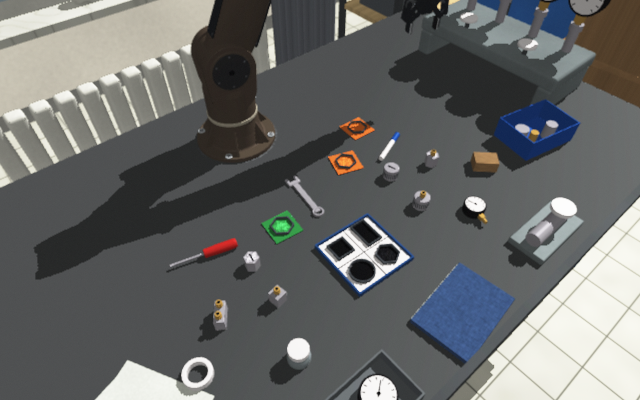

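The top view shows these candidates:
- Round adapter: (230,142). Its look-alike is the slotted round plug at (218,197).
- Hex adapter: (163,178). Its look-alike is the hex plug at (432,200).
- Square adapter: (433,151).
- Twin adapter: (489,170).
- Caddy pockets: hex (314,121), round (349,123), oblong (311,154), square (346,155). The green and orange tiles are decoys.

I'll check these choices in close crops.

Run:
```python
import cv2,numpy as np
def comp(img,cs,w,k,name,cols=3):
    t=[]
    for u,v in cs:
        x0,y0=u-w//2,v-w//2
        c=cv2.resize(img[y0:y0+w,x0:x0+w],None,fx=k,fy=k,interpolation=cv2.INTER_CUBIC)
        for i in range(0,w,5):
            L=4 if i%10 else 9
            cv2.line(c,(i*k,0),(i*k,L),(0,255,255),1);cv2.line(c,(0,i*k),(L,i*k),(0,255,255),1)
        cv2.putText(c,f'{x0},{y0}',(12,22),0,.4,(0,255,255),1);cv2.rectangle(c,(0,0),(w*k-1,w*k-1),(0,255,255),1)
        t.append(c)
    cv2.imwrite(name,np.vstack([np.hstack(t[i:i+cols]) for i in range(0,len(t),cols)]))
a=cv2.imread('pics/top0.png');b=cv2.imread('pics/scene0.png')
comp(a,[(230,142),(163,178),(433,151),(489,170),(218,197),(432,200)],36,7,'pics/ctop.png')
comp(b,[(422,200),(432,158),(278,295),(220,315),(391,172),(252,261)],36,7,'pics/cscene.png')
```

```text
(no output)
```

View pics/ctop.png

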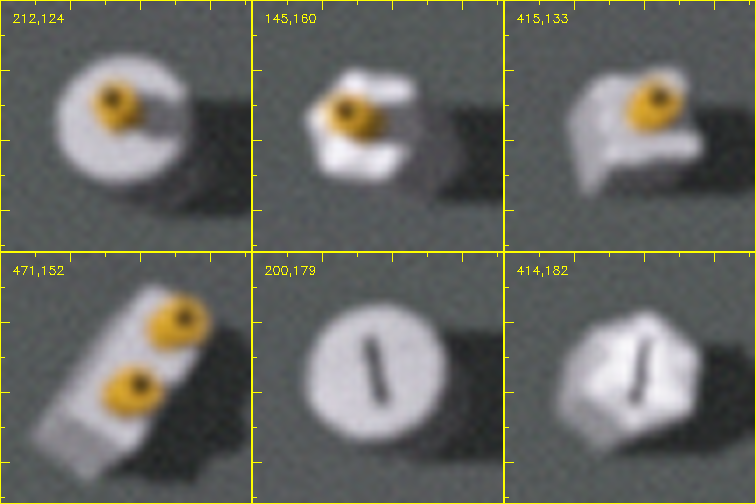

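View pics/cscene.png

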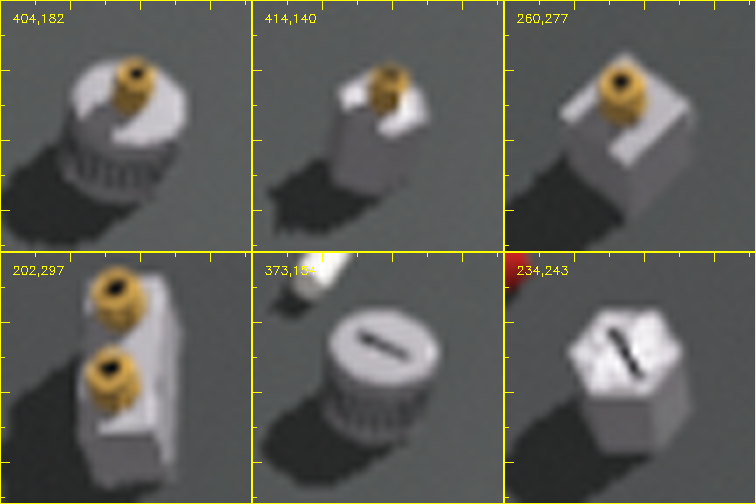

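The crops confirm the choices. Brass spigots show on the round, hex, square and twin adapters, and dark slots on both plugs. Next I'll triangulate the spigot holes and look at the caddy up close.

```bash
cat > h.py <<'E'
import cv2,numpy as np
from rig import telemetry,imaging,robot
from scipy.spatial.transform import Rotation as R
np.set_printoptions(precision=4,suppress=True)
def ray(K,T,uv):
    d=T[:3,:3]@np.linalg.solve(K,[*uv,1]);return T[:3,3],d
def cal(n):
    c=imaging.get_calibration(n);return c['camera_matrix'],c['pose']
def tri(cams,uvs):
    A=np.zeros((3,3));b=np.zeros(3)
    for (K,T),uv in zip(cams,uvs):
        o,d=ray(K,T,uv);d=d/np.linalg.norm(d);P=np.eye(3)-np.outer(d,d);A+=P;b+=P@o
    x=np.linalg.solve(A,b);e=[]
    for (K,T),uv in zip(cams,uvs):
        p=K@(T[:3,:3].T@(x-T[:3,3]));e.append(np.hypot(*(p[:2]/p[2]-uv)))
    return x,e
def plane(cam,uv,z):
    o,d=ray(*cam,uv);return o+d*(z-o[2])/d[2]
def tool():
    s=telemetry.observe();T=np.eye(4);w,x,y,z=s['eef_rot'];T[:3,:3]=R.from_quat([x,y,z,w]).as_matrix();T[:3,3]=s['eef_pos'];return s,T
def wrist(name=None):
    s,T=tool();p,d=imaging.camera('wrist');c=imaging.get_calibration('wrist')
    cam=(c['camera_matrix'],T@c['tool_from_camera'])
    if name: cv2.imwrite(name,p[:,:,::-1]);np.savez(name[:-4]+'.npz',K=cam[0],T=cam[1],d=d)
    return p,d,cam
def load(name):
    f=np.load(name[:-4]+'.npz');return f['K'],f['T']
def goto(pos,yaw):
    """rows numbers: shift in tool axes and rz; yaw = world heading of tool y, mod pi"""
    s,T=tool();cur=np.arctan2(T[1,1],T[0,1]);d=(yaw-cur+np.pi/2)%np.pi-np.pi/2
    print('tool',T[:3,3],'yaw y',cur,'shift',T[:3,:3].T@(np.array(pos)-T[:3,3]),'rz',-d,'q7',s['q'][6],'t',s['clock'],'F',s['force'])
E
python3 - <<'E'
from h import *
t,s=cal('top'),cal('scene');o=.43
for n,a,b in [('round',(228,138),(423.4,192.4)),('hex',(158.4,175.4),(434.3,150.6)),('square',(437.3,146.9),(276.7,288.6)),('twinA',(497.3,161.4),(218,313.3)),('twinB',(491.1,170.9),(218.7,302.1)),
 ('rplug',(200+374/7,179+(373-252)/7),(373+(384-0)/7-252/7+252/7,154+(347-252)/7)),]:
    x,e=tri([t,s],[np.array(a)-o,np.array(b)-o]);print(n,x,e)
A=cv2.imread('pics/top0.png')[92:187,282:377];B=cv2.imread('pics/scene0.png')[208:303,312:417]
A=cv2.resize(A,None,fx=4,fy=4,interpolation=2);B=cv2.resize(B,None,fx=4,fy=4,interpolation=2)
cv2.imwrite('pics/caddy.png',np.hstack([A,B]))
E
```

```text
round [0.5786 0.2243 0.0514] [np.float64(0.2941924540618271), np.float64(0.24657930179392953)]
hex [0.4881 0.3763 0.0517] [np.float64(0.042021583756148), np.float64(0.031162461051161713)]
square [ 0.5601 -0.256   0.0522] [np.float64(0.04167796930251333), np.float64(0.04194131669746254)]
twinA [ 0.5264 -0.3897  0.0522] [np.float64(0.1492390201806477), np.float64(0.1522413592156253)]
twinB [ 0.5039 -0.3739  0.0519] [np.float64(0.14243141036049714), np.float64(0.14198245232925294)]
rplug [0.4937 0.216  0.067 ] [np.float64(35.58517672355589), np.float64(29.151212284222737)]
```

View pics/caddy.png

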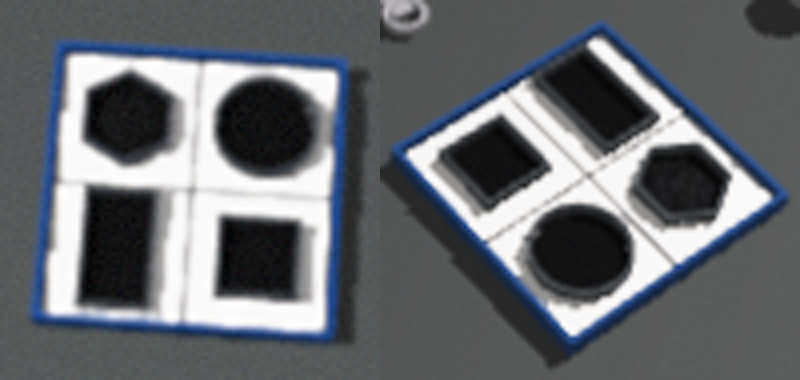

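Run:
```python
from h import *
t,s=cal('top'),cal('scene');P=[]
for n,a,b in [('obl',(37,320),(220,27)),('hex',(62,43),(405,198)),('rnd',(346,62),(192,350)),('sq',(332,338),(17,150)),('mid',(190,188),(208,176))]:
    x,e=tri([t,s],[np.array(a)/4+(281.6,91.6),np.array(b)/4+(311.6,207.6)]);print(n,x,np.array(e));P.append(x)
P=np.array(P);c=P[:4].mean(0);print(c)
ux=(P[1]+P[2]-P[0]-P[3])[:2];uy=(P[0]+P[1]-P[2]-P[3])[:2];print(np.linalg.norm(ux)/2,np.linalg.norm(uy)/2,np.arctan2(ux[1],ux[0]),np.arctan2(-uy[0],uy[1]))
p,d,cam=wrist('pics/w0.png')
goto([.488,.376,.2],0)
```

```text
obl [0.5117 0.0809 0.0072] [0.0224 0.0196]
hex [0.6887 0.0695 0.0104] [0.1746 0.1709]
rnd [ 0.6787 -0.1053  0.0078] [0.0099 0.0104]
sq [ 0.5018 -0.0926  0.0101] [0.666  0.6165]
mid [ 0.5952 -0.0103  0.007 ] [0.3323 0.3176]
[ 0.5952 -0.0119  0.0089]
0.17730926511842807 0.17442177986714785 -0.06822991774551737 -0.05710216657963325
tool [0.2141 0.5868 0.2307] yaw y 1.2209011384763306 shift [-0.3295 -0.1041  0.0309] rz 1.2209011384763306 q7 -0.07509680695009514 t 0.15 F [ 0.0797 -0.832   0.2888]
```

View pics/w0.png

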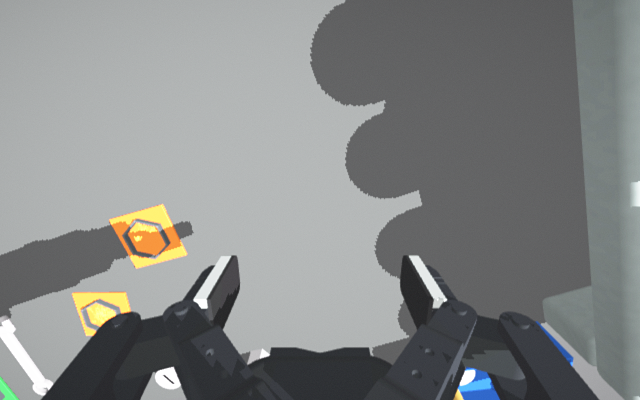

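The wrist view shows only the fingers and the decoy tiles. Triangulated heights match the text: spigot tops at 0.052 m, caddy at about 0.009 m. Moving to the hex adapter.

>>> apply_moves --commands '[[[0,0,0],[-0.047,-0.015,0.004],1],[[0,0,0],[-0.094,-0.03,0.009],1],[[0,0,0],[-0.141,-0.045,0.013],1],[[0,0,0],[-0.188,-0.06,0.018],1],[[0,0,0],[-0.235,-0.074,0.022],1]]'

```text
clock: 0.65
eef_pos: [0.4108, 0.4354, 0.209]
eef_rot: [-0.0, 0.174, 0.985, -0.0]
force: [1.6, 0.2, 0.4]
finger_gap: 0.0853
grip_force: 0.0
```

>>> apply_moves --commands '[[[0,0,0],[-0.047,-0.015,0.004],1],[[0,0,0],[-0.0945,-0.03,0.009],1],[[0,0,0],[-0.0945,-0.03,0.009],1],[[0,0,0],[-0.0945,-0.03,0.009],1]]'

```text
clock: 1.05
eef_pos: [0.4891, 0.375, 0.1998]
eef_rot: [-0.0, 0.176, 0.984, -0.0]
force: [-1.2, 0.8, -0.1]
finger_gap: 0.0857
grip_force: 0.0
```

```bash
python3 - <<'E'
from h import *
p,d,cam=wrist('pics/w1.png')
goto([.488,.376,.2],.93)
E
python3 -c "
import cv2
a=cv2.imread('pics/w1.png')[100:300,220:420];cv2.imwrite('pics/w1c.png',cv2.resize(a,None,fx=3,fy=3,interpolation=2))"
```

```text
tool [0.4877 0.3767 0.2   ] yaw y 1.2205511516067922 shift [-0.0005 -0.0005 -0.    ] rz 0.29055115160679224 q7 0.5241714365556248 t 1.1 F [-0.5504  0.6364 -0.9213]
```

View pics/w1c.png

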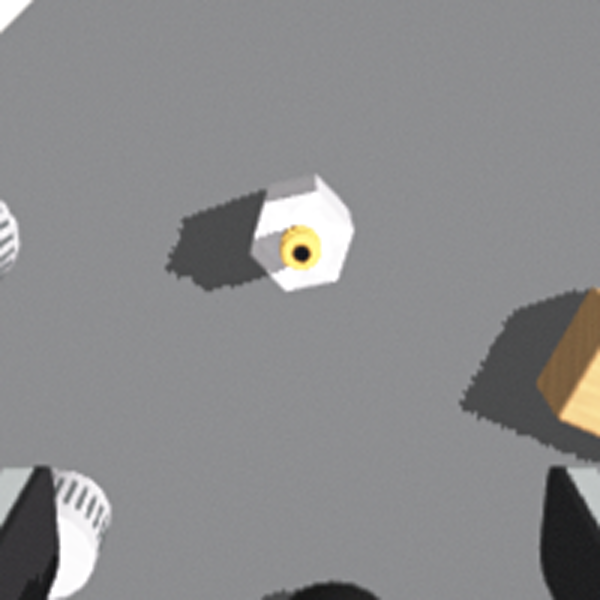

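The wrist crop shows the hex adapter with its spigot at crop (302,253), which is image (320.3,184). Its lower flat tilts about 11.5° counter-clockwise, so rz ≈ +0.31.

Run:
```python
from h import *
c=load('pics/w1.png');x=plane(c,(320.2,183.9),.052);print(x)
print(tri([c,cal('top')],[(320.2,183.9),(158,175)]))
goto([x[0],x[1],.009],.91)
```

```text
[0.4862 0.376  0.052 ]
(array([0.487 , 0.376 , 0.0524]), [np.float64(0.7833127135045115), np.float64(0.3666859932639219)])
tool [0.4877 0.3767 0.2   ] yaw y 1.2205511516067922 shift [ 0.0009 -0.0011  0.191 ] rz 0.31055115160679225 q7 0.5241714365556248 t 1.1 F [-0.5504  0.6364 -0.9213]
```

The rows are not in the units I measure in: turns go in shares of 2 pi rad. I convert before sending: 0.31 rad / 6.2832 = 0.0493.

>>> apply_moves --commands '[[[0,0,0.0223],[0.001,-0.001,0.04],1],[[0,0,0.0446],[0.001,-0.001,0.08],1],[[0,0,0.0493],[0.001,-0.001,0.12],1],[[0,0,0.0493],[0.001,-0.001,0.155],1],[[0,0,0.0493],[0.001,-0.001,0.18],1]]' --newtons 50

```text
clock: 1.6
eef_pos: [0.4839, 0.3774, 0.018]
eef_rot: [-0.001, 0.322, 0.947, -0.001]
force: [-0.3, -0.1, 0.4]
finger_gap: 0.0855
grip_force: 0.0
```

>>> apply_moves --commands '[[[0,0,0],[0,0,0.011],1],[[0,0,0],[0,0,0.011],-0.3],[[0,0,0],[0,0,0.011],-1],[[0,0,0],[0,0,0.011],-1],[[0,0,0],[0,0,0.011],-1]]'

```text
clock: 2.1
eef_pos: [0.4876, 0.3767, 0.0111]
eef_rot: [0.001, 0.324, 0.946, 0.001]
force: [-0.1, 0.8, 3.4]
finger_gap: 0.0331
grip_force: 50.6
```

>>> apply_moves --commands '[[[0,0,0],[0,0,0],-1],[[0,0,0],[0,0,0],-1],[[0,0,0],[0,0,0],-1],[[0,0,0],[0,0,0],-1]]'

```text
clock: 2.5
eef_pos: [0.4876, 0.3768, 0.0111]
eef_rot: [0.001, 0.324, 0.946, 0.001]
force: [-1.3, -0.3, 7.6]
finger_gap: 0.033
grip_force: 51.2
```

>>> apply_moves --commands '[[[0,0,0],[0,0,-0.03],-1],[[0,0,0],[0,0,-0.07],-1],[[0,0,0],[0,0,-0.11],-1],[[0,0,0],[0,0,-0.12],-1]]'

```text
clock: 2.9
eef_pos: [0.4889, 0.3773, 0.1344]
eef_rot: [0.002, 0.324, 0.946, 0.003]
force: [0.5, 0.3, -2.3]
finger_gap: 0.0329
grip_force: 51.0
```

Run:
```python
from h import *
goto([.6397,.0283,.125],.91)
p,d,c=wrist('pics/w2.png')
```

```text
tool [0.4889 0.3773 0.1344] yaw y 0.9104770601013467 shift [-0.3332 -0.1832  0.0085] rz 0.0004770601013466269 q7 0.2627185827508221 t 2.9 F [ 0.5115  0.3192 -2.3478]
```

>>> apply_moves --commands '[[[0,0,0],[-0.04,-0.022,0],-1],[[0,0,0],[-0.08,-0.044,0],-1],[[0,0,0],[-0.12,-0.066,0],-1],[[0,0,0],[-0.16,-0.088,0],-1],[[0,0,0],[-0.2,-0.11,0],-1]]'

```text
clock: 3.45
eef_pos: [0.5769, 0.1644, 0.1279]
eef_rot: [-0.001, 0.324, 0.946, -0.001]
force: [0.8, 0.1, -3.7]
finger_gap: 0.0328
grip_force: 50.8
```

>>> apply_moves --commands '[[[0,0,0],[-0.04,-0.022,0],-1],[[0,0,0],[-0.08,-0.044,0],-1],[[0,0,0],[-0.115,-0.063,0],-1],[[0,0,0],[-0.123,-0.07,0],-1],[[0,0,0],[-0.123,-0.07,0],-1]]'

```text
clock: 3.95
eef_pos: [0.6311, 0.0324, 0.1278]
eef_rot: [-0.001, 0.326, 0.945, -0.001]
force: [-0.0, 0.4, -2.8]
finger_gap: 0.033
grip_force: 50.8
```

Run:
```python
from h import *
goto([.6397,.0283,.125],.91)
p,d,c=wrist('pics/w3.png')
p,d=imaging.camera('scene');cv2.imwrite('pics/s3.png',p[:,:,::-1])
```

```text
tool [0.6311 0.0324 0.1278] yaw y 0.9063233155613137 shift [-0.0093  0.0021  0.0028] rz -0.003676684438686184 q7 0.8860732637211718 t 3.95 F [-0.0166  0.4494 -2.7703]
```

View pics/w3.png

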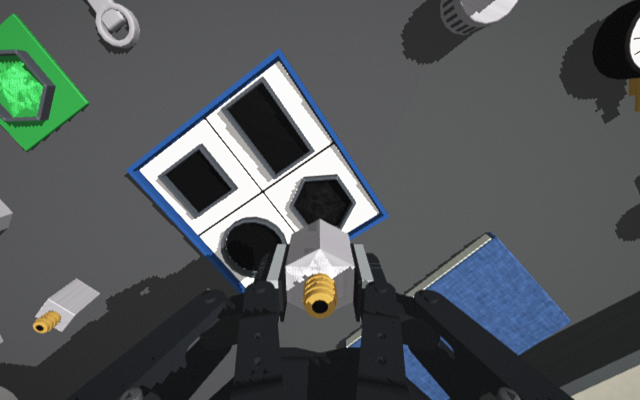

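The hex adapter hangs upright. The caddy corners show at (127,170), (280,50) and (386,215), with the tile cross at (263,191). I'll refine the caddy pose from these.

Run:
```python
from h import *
c=load('pics/w3.png')
sq,ob,hx,m=[plane(c,u,.009) for u in[(127.5,170),(280,50),(386,215),(263,191)]]
print(sq,ob,hx,m,(sq+hx)/2, np.linalg.norm(ob-sq),np.linalg.norm(hx-ob), np.arctan2(*(hx-ob)[1::-1]),np.arctan2(*(ob-sq)[:2])*-1)
t=cal('top');k=[(37,320),(62,43),(346,62),(332,338),(190,188)]
print([tri([c,t],[u,np.array(k[i])/4+(281.6,91.6)])[0] for u,i in(((127.5,170),3),((280,50),0),((386,215),1),((263,191),4))])
print(plane(c,(322,200),.0085))
```

```text
[ 0.5004 -0.0949  0.009 ] [0.5121 0.0831 0.009 ] [0.6873 0.0704 0.009 ] [ 0.594  -0.0087  0.009 ] [ 0.5938 -0.0123  0.009 ] 0.17841923960239994 0.17558066548488593 -0.07248212881819018 -0.06589247412188363
[array([ 0.5008, -0.0938,  0.0106]), array([0.5118, 0.082 , 0.0063]), array([0.6882, 0.0701, 0.0095]), array([ 0.5945, -0.0092,  0.0088])]
[0.6362 0.0302 0.0085]
```

>>> apply_moves --commands '[[[0,0,0],[-0.009,0.002,0.03],-1],[[0,0,0],[-0.009,0.002,0.065],-1],[[0,0,0],[-0.009,0.002,0.09],-1],[[0,0,0],[-0.009,0.002,0.1],-1],[[0,0,0],[-0.009,0.002,0.104],-1]]'

```text
clock: 4.55
eef_pos: [0.639, 0.0337, 0.0242]
eef_rot: [-0.001, 0.323, 0.946, -0.0]
force: [0.6, 0.4, -2.8]
finger_gap: 0.0331
grip_force: 50.8
```

>>> apply_moves --commands '[[[0,0,0],[0,0,0.002],-1],[[0,0,0],[0,0,0.003],-1],[[0,0,0],[0,0,0.004],-1]]'

```text
clock: 4.85
eef_pos: [0.6409, 0.032, 0.0225]
eef_rot: [0.001, 0.324, 0.946, 0.001]
force: [-0.1, -0.6, -3.0]
finger_gap: 0.0333
grip_force: 50.8
```

Run:
```python
from h import *
goto([.6392,.0286,.0197],.91)
```

```text
tool [0.6409 0.032  0.0225] yaw y 0.9110412545855516 shift [-0.0007 -0.0037  0.0028] rz 0.0010412545855515987 q7 0.9190400622352327 t 4.85 F [-0.058  -0.5955 -3.0113]
```

>>> apply_moves --commands '[[[0,0,0],[-0.001,-0.004,0.001],-1],[[0,0,0],[-0.001,-0.004,0.002],-1],[[0,0,0],[-0.001,-0.004,0.003],-1],[[0,0,0],[-0.001,-0.004,0.003],-1]]'

```text
clock: 5.25
eef_pos: [0.6384, 0.0271, 0.0196]
eef_rot: [0.0, 0.324, 0.946, -0.0]
force: [-5.1, -2.4, 10.1]
finger_gap: 0.033
grip_force: 52.3
```

>>> apply_moves --commands '[[[0,0,0],[0,0,0],0.3],[[0,0,0],[0,0,0],0.3],[[0,0,0],[0,0,0],0.3],[[0,0,0],[0,0,-0.03],0.3],[[0,0,0],[0,0,-0.07],0.3]]'

```text
clock: 5.75
eef_pos: [0.6367, 0.028, 0.087]
eef_rot: [-0.002, 0.324, 0.946, -0.001]
force: [0.3, 0.2, -0.2]
finger_gap: 0.0557
grip_force: 0.0
```

Run:
```python
from h import *
goto([.5786,.2243,.2],.91)
```

```text
tool [0.6367 0.028  0.087 ] yaw y 0.9109906351645012 shift [ 0.1666  0.1191 -0.1128] rz 0.0009906351645012634 q7 0.9093008952479752 t 5.75 F [ 0.3253  0.2138 -0.1865]
```

>>> apply_moves --commands '[[[0,0,0],[0,0,-0.045],1],[[0,0,0],[0.033,0.024,-0.08],1],[[0,0,0],[0.067,0.048,-0.1],1],[[0,0,0],[0.1,0.072,-0.1],1],[[0,0,0],[0.134,0.096,-0.1],1]]'

```text
clock: 6.25
eef_pos: [0.5913, 0.1877, 0.1896]
eef_rot: [0.001, 0.324, 0.946, 0.001]
force: [0.6, 0.2, -0.3]
finger_gap: 0.0851
grip_force: 0.0
```

>>> apply_moves --commands '[[[0,0,0],[0.032,0.023,0],1],[[0,0,0],[0.032,0.023,0],1],[[0,0,0],[0.032,0.023,0],1],[[0,0,0],[0.032,0.023,0],1]]'

```text
clock: 6.65
eef_pos: [0.5806, 0.2224, 0.1883]
eef_rot: [0.0, 0.325, 0.946, -0.0]
force: [0.3, -0.0, 0.2]
finger_gap: 0.0853
grip_force: 0.0
```

Run:
```python
from h import *
p,d,c=wrist('pics/w4.png')
goto([.5786,.2243,.009],.91)
```

```text
tool [0.5808 0.222  0.1883] yaw y 0.9086143376620434 shift [0.0033 0.0006 0.1793] rz -0.0013856623379566724 q7 0.5473823487556138 t 6.7 F [ 1.1108 -0.0398 -0.0411]
```

View pics/w4.png

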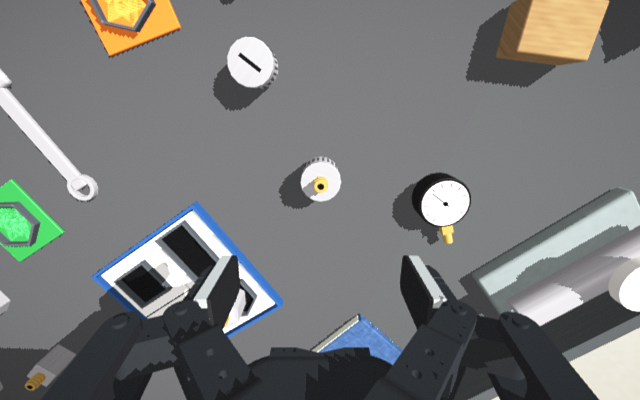

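The round adapter's spigot is at (321,185), and there's nothing within finger reach of it.

Run:
```python
from h import *
c=load('pics/w4.png');x=plane(c,(321,185.5),.052);print(x)
goto([*x[:2],.009],.91)
```

```text
[0.5777 0.2255 0.052 ]
tool [0.5808 0.222  0.1883] yaw y 0.9086143376620434 shift [0.0047 0.001  0.1793] rz -0.0013856623379566724 q7 0.5473823487556138 t 6.7 F [ 1.1108 -0.0398 -0.0411]
```

>>> apply_moves --commands '[[[0,0,0],[0.004,0.001,0.04],1],[[0,0,0],[0.004,0.001,0.08],1],[[0,0,0],[0.004,0.001,0.12],1],[[0,0,0],[0.004,0.001,0.155],1],[[0,0,0],[0.004,0.001,0.173],1]]'

```text
clock: 7.2
eef_pos: [0.5766, 0.2245, 0.0122]
eef_rot: [-0.001, 0.325, 0.946, -0.002]
force: [-0.3, -0.5, -0.3]
finger_gap: 0.0854
grip_force: 0.0
```

>>> apply_moves --commands '[[[0,0,0],[0,0,0.006],1],[[0,0,0],[0,0,0.006],0.1],[[0,0,0],[0,0,0.006],-1],[[0,0,0],[0,0,0.006],-1],[[0,0,0],[0,0,0.006],-1]]'

```text
clock: 7.7
eef_pos: [0.5785, 0.2268, 0.0111]
eef_rot: [0.001, 0.324, 0.946, 0.001]
force: [-0.9, -1.6, 5.6]
finger_gap: 0.0426
grip_force: 50.2
```

>>> apply_moves --commands '[[[0,0,0],[0,0,0],-1],[[0,0,0],[0,0,-0.001],-1],[[0,0,0],[0,0,-0.03],-1],[[0,0,0],[0,0,-0.07],-1],[[0,0,0],[0,0,-0.11],-1]]'

```text
clock: 8.2
eef_pos: [0.5769, 0.2269, 0.1205]
eef_rot: [-0.0, 0.324, 0.946, -0.0]
force: [0.5, 0.0, -2.5]
finger_gap: 0.0424
grip_force: 51.9
```

Run:
```python
from h import *
goto([.6336,-.0552,.12],.91)
goto([.6336,-.0552,.12],1.505)
p,d,c=wrist('pics/w5.png')
```

```text
tool [0.5769 0.2269 0.1205] yaw y 0.9111995275772149 shift [-0.2177 -0.1882  0.0005] rz 0.001199527577214976 q7 0.5543457576952763 t 8.2 F [ 0.4677  0.0247 -2.5086]
tool [0.5769 0.2269 0.1205] yaw y 0.9111995275772149 shift [-0.2177 -0.1882  0.0005] rz -0.5938004724227852 q7 0.5543457576952763 t 8.2 F [ 0.4677  0.0247 -2.5086]
```

>>> apply_moves --commands '[[[0,0,0],[-0.033,-0.028,0],-1],[[0,0,0],[-0.066,-0.057,0],-1],[[0,0,0],[-0.099,-0.085,0],-1],[[0,0,0],[-0.132,-0.114,0],-1],[[0,0,0],[-0.165,-0.143,0],-1]]'

```text
clock: 8.75
eef_pos: [0.6203, 0.0114, 0.1195]
eef_rot: [0.0, 0.324, 0.946, 0.0]
force: [0.8, 0.1, -3.6]
finger_gap: 0.0427
grip_force: 52.2
```

>>> apply_moves --commands '[[[0,0,0],[-0.033,-0.028,0],-1],[[0,0,0],[-0.053,-0.045,0],-1],[[0,0,0],[-0.053,-0.045,0],-1],[[0,0,0],[-0.053,-0.045,0],-1],[[0,0,0],[-0.053,-0.045,0],-1]]'

```text
clock: 9.25
eef_pos: [0.6344, -0.0534, 0.1192]
eef_rot: [-0.0, 0.323, 0.946, 0.0]
force: [0.7, 0.4, -3.8]
finger_gap: 0.0426
grip_force: 52.2
```

Run:
```python
from h import *
p,d,c=wrist('pics/w6.png')
goto([.6336,-.0552,.0196],.91)
```

```text
tool [ 0.6344 -0.0532  0.1192] yaw y 0.9131901802964156 shift [-0.0007 -0.0022  0.0996] rz 0.003190180296415601 q7 1.0285515092922932 t 9.3 F [-0.3285  0.5733 -3.9636]
```

View pics/w6.png

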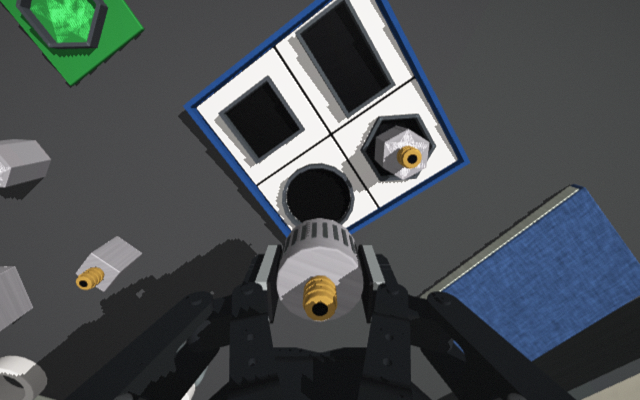

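The hex adapter stands in its pocket. The cross is at (330,135), and the caddy corners are at (186,106) and (466,161).

Run:
```python
from h import *
c=load('pics/w6.png')
for u in[(330,135),(186,106),(466,161),(412,157)]:print(plane(c,u,.009 if u[0]!=412 else .0605))
```

```text
[ 0.5941 -0.0116  0.009 ]
[ 0.5009 -0.0931  0.009 ]
[0.6868 0.0709 0.009 ]
[0.6364 0.0268 0.0605]
```

>>> apply_moves --commands '[[[0,0,0],[-0.001,-0.002,0.03],-1],[[0,0,0],[-0.001,-0.002,0.06],-1],[[0,0,0],[-0.001,-0.002,0.08],-1],[[0,0,0],[-0.001,-0.002,0.09],-1],[[0,0,0],[-0.001,-0.002,0.093],-1]]'

```text
clock: 9.8
eef_pos: [0.6336, -0.0562, 0.0254]
eef_rot: [-0.001, 0.323, 0.946, -0.0]
force: [0.5, -0.6, -2.9]
finger_gap: 0.0426
grip_force: 52.3
```

Caddy centre is consistent, and the hex adapter is within 3 mm of its pocket's centre. Lowering the round adapter.

>>> apply_moves --commands '[[[0,0,0],[0,0,0.002],-1],[[0,0,0],[0,0,0.004],-1],[[0,0,0],[0,0,0.006],-1],[[0,0,0],[0,0,0.006],-1]]'

```text
clock: 10.2
eef_pos: [0.6344, -0.0574, 0.0207]
eef_rot: [0.0, 0.324, 0.946, 0.0]
force: [0.2, 1.2, -4.7]
finger_gap: 0.0426
grip_force: 52.3
```

>>> apply_moves --commands '[[[0,0,0],[0,0.002,0.001],-1],[[0,0,0],[0,0.002,0.002],-1],[[0,0,0],[0,0.002,0.002],-1]]'

```text
clock: 10.5
eef_pos: [0.6357, -0.056, 0.0196]
eef_rot: [0.0, 0.324, 0.946, 0.0]
force: [-4.5, -0.2, 8.1]
finger_gap: 0.0423
grip_force: 53.6
```

Contact. Releasing.

>>> apply_moves --commands '[[[0,0,0],[0,0,0],0.45],[[0,0,0],[0,0,0],0.45],[[0,0,0],[0,0,0],0.45],[[0,0,0],[0,0,-0.03],0.45],[[0,0,0],[0,0,-0.07],0.45]]'

```text
clock: 11.0
eef_pos: [0.6338, -0.0556, 0.0871]
eef_rot: [-0.002, 0.324, 0.946, -0.001]
force: [-0.2, 0.2, -0.1]
finger_gap: 0.0618
grip_force: 0.0
```

Run:
```python
from h import *
goto([.5601,-.256,.19],.91)
```

```text
tool [ 0.6338 -0.0556  0.0871] yaw y 0.9110461263585993 shift [-0.0643 -0.2038 -0.1026] rz 0.001046126358599242 q7 1.0371680652531565 t 11.0 F [-0.2284  0.1903 -0.0693]
```

>>> apply_moves --commands '[[[0,0,0],[0,0,-0.045],1],[[0,0,0],[-0.01,-0.035,-0.08],1],[[0,0,0],[-0.025,-0.08,-0.1],1],[[0,0,0],[-0.04,-0.125,-0.1],1],[[0,0,0],[-0.053,-0.17,-0.1],1]]'

```text
clock: 11.5
eef_pos: [0.573, -0.2246, 0.1896]
eef_rot: [0.001, 0.324, 0.946, -0.0]
force: [0.8, -0.7, -0.7]
finger_gap: 0.0856
grip_force: 0.0
```

>>> apply_moves --commands '[[[0,0,0],[-0.011,-0.034,0],1],[[0,0,0],[-0.011,-0.034,0],1],[[0,0,0],[-0.011,-0.034,0],1],[[0,0,0],[-0.011,-0.034,0],1]]'

```text
clock: 11.9
eef_pos: [0.5615, -0.2548, 0.1882]
eef_rot: [-0.0, 0.323, 0.946, 0.0]
force: [-0.1, 0.0, 0.5]
finger_gap: 0.0855
grip_force: 0.0
```

Run:
```python
from h import *
p,d,c=wrist('pics/w7.png')
goto([.5601,-.256,.009],.91)
cv2.imwrite('pics/w7c.png',cv2.resize(np.ascontiguousarray(p[60:260,190:450,::-1]),None,fx=3,fy=3,interpolation=2))
```

```text
tool [ 0.5617 -0.2545  0.1881] yaw y 0.9132503804736659 shift [ 0.0002 -0.0023  0.1791] rz 0.0032503804736658815 q7 1.3669469741539753 t 11.95 F [1.0757 0.9882 0.2507]
```

View pics/w7c.png

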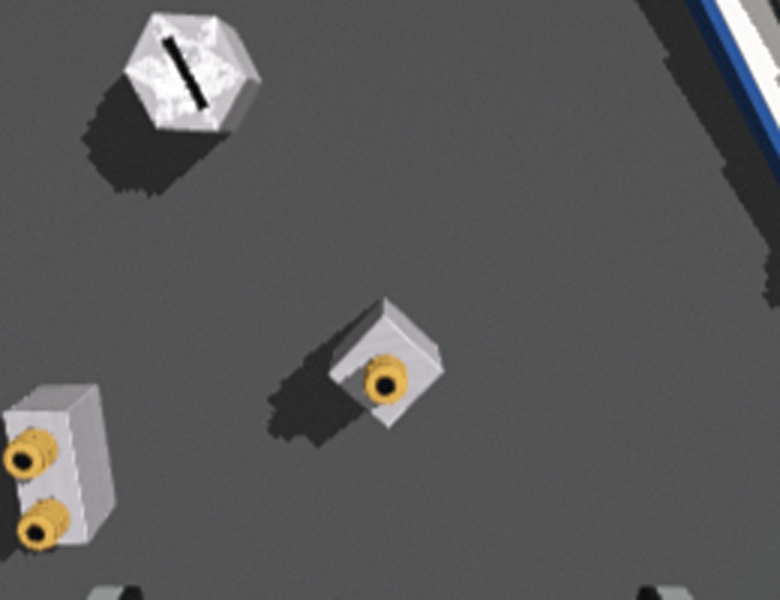

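The wrist crop shows the square adapter with corners at crop (329,374), (389,313), (442,370) and (389,427), and its spigot at (385,385). It's turned about 46°, so rz = +0.77. The twin's spigots are at (22,460) and (35,533).

Run:
```python
from h import *
c=load('pics/w7.png');f=lambda u,v:(u/3+189.7,v/3+59.7)
x=plane(c,f(385,385),.052);print(x)
a,b=plane(c,f(22,460),.052),plane(c,f(35,533),.052);print(a,b,np.linalg.norm(a-b),(a+b)/2,np.arctan2(*(b-a)[1::-1]))
goto([*x[:2],.009],.143)
```

```text
[ 0.5588 -0.2554  0.052 ]
[ 0.5027 -0.3726  0.052 ] [ 0.5255 -0.3893  0.052 ] 0.028261244721374718 [ 0.5141 -0.3809  0.052 ] -0.6320813006145629
tool [ 0.5617 -0.2545  0.1881] yaw y 0.9132503804736659 shift [ 0.0016 -0.0026  0.1791] rz 0.7702503804736659 q7 1.3669469741539753 t 11.95 F [1.0757 0.9882 0.2507]
```

Scaled: 0.14 rad / 6.2832 = 0.0223.

>>> apply_moves --commands '[[[0,0,0.0223],[0.001,-0.002,0.02],1],[[0,0,0.0446],[0.001,-0.002,0.04],1],[[0,0,0.0668],[0.001,-0.002,0.06],1],[[0,0,0.0891],[0.001,-0.002,0.08],1],[[0,0,0.1114],[0.001,-0.002,0.1],1]]'

```text
clock: 12.45
eef_pos: [0.5597, -0.2554, 0.0874]
eef_rot: [-0.0, 0.63, 0.777, 0.0]
force: [-0.2, -0.0, -0.6]
finger_gap: 0.0853
grip_force: 0.0
```

Scaled: 0.07 rad / 6.2832 = 0.0111.

>>> apply_moves --commands '[[[0,0,0.0111],[0,0,0],1],[[0,0,0.0111],[0,0,0],1],[[0,0,0.0111],[0,0,0],1]]'

```text
clock: 12.75
eef_pos: [0.5596, -0.2562, 0.0884]
eef_rot: [0.0, 0.654, 0.756, 0.0]
force: [1.0, 0.6, 0.2]
finger_gap: 0.0854
grip_force: 0.0
```

Run:
```python
from h import *
goto([.5592,-.2556,.009],.143)
```

```text
tool [ 0.5596 -0.2562  0.0884] yaw y 0.14502767603915492 shift [ 0.0006 -0.0004  0.0794] rz 0.00202767603915488 q7 0.7576550077036521 t 12.75 F [1.0194 0.6388 0.1841]
```

>>> apply_moves --commands '[[[0,0,0],[0.001,0,0.035],1],[[0,0,0],[0.001,0,0.065],1],[[0,0,0],[0.001,0,0.079],0.5],[[0,0,0],[0.001,0,0.079],-0.3],[[0,0,0],[0.001,0,0.079],-1]]'

```text
clock: 13.25
eef_pos: [0.5594, -0.2565, 0.0103]
eef_rot: [0.001, 0.655, 0.755, 0.0]
force: [1.0, -0.5, -0.2]
finger_gap: 0.0443
grip_force: 0.0
```

>>> apply_moves --commands '[[[0,0,0],[0,0,0],-1],[[0,0,0],[0,0,0],-1],[[0,0,0],[0,0,0],-1]]'

```text
clock: 13.55
eef_pos: [0.5599, -0.2568, 0.0111]
eef_rot: [0.001, 0.656, 0.755, 0.001]
force: [-0.8, 0.3, 7.3]
finger_gap: 0.0291
grip_force: 50.5
```

>>> apply_moves --commands '[[[0,0,0],[0,0,-0.03],-1],[[0,0,0],[0,0,-0.07],-1],[[0,0,0],[0,0,-0.11],-1],[[0,0,0],[0,0,-0.11],-1]]'

```text
clock: 13.95
eef_pos: [0.5618, -0.258, 0.1254]
eef_rot: [0.005, 0.656, 0.755, 0.002]
force: [1.6, -0.6, -0.6]
finger_gap: 0.0294
grip_force: 50.2
```

Run:
```python
from h import *
goto([.5498,-.0496,.12],.143)
p,d,c=wrist('pics/w8.png')
```

```text
tool [ 0.5618 -0.258   0.1254] yaw y 0.1407247049192738 shift [0.208  0.0173 0.0046] rz -0.002275295080726103 q7 0.7391131656420542 t 13.95 F [ 1.5965 -0.6104 -0.6116]
```

>>> apply_moves --commands '[[[0,0,0],[0.045,0.004,0],-1],[[0,0,0],[0.09,0.008,0],-1],[[0,0,0],[0.135,0.011,0],-1],[[0,0,0],[0.18,0.015,0],-1],[[0,0,0],[0.207,0.017,0],-1]]'

```text
clock: 14.5
eef_pos: [0.5452, -0.0443, 0.1181]
eef_rot: [-0.001, 0.654, 0.756, -0.0]
force: [1.1, 0.1, -1.5]
finger_gap: 0.0291
grip_force: 50.0
```

>>> apply_moves --commands '[[[0,0,0],[0,0,0.01],-1],[[0,0,0],[0,0,0.02],-1],[[0,0,0],[0,0,0.02],-1],[[0,0,0],[0,0,0.02],-1]]'

```text
clock: 14.9
eef_pos: [0.5459, -0.0505, 0.0987]
eef_rot: [-0.0, 0.657, 0.754, -0.001]
force: [1.1, 0.5, -1.8]
finger_gap: 0.0292
grip_force: 50.0
```

Run:
```python
from h import *
p,d,c=wrist('pics/w9.png')
goto([.5498,-.0496,.0196],.143)
```

```text
tool [ 0.5463 -0.0504  0.0991] yaw y 0.13853566411565796 shift [0.0003 0.0036 0.0795] rz -0.004464335884342141 q7 0.39534287849879884 t 14.95 F [-0.2152 -0.1893 -1.8736]
```

View pics/w9.png

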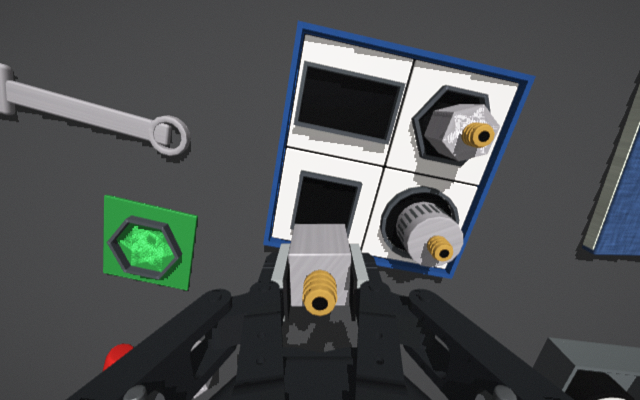

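The round and hex adapters are both seated. The square adapter hangs over its own pocket, so I'll lower it.

>>> apply_moves --commands '[[[0,0,0],[0,0.004,0.03],-1],[[0,0,0],[0,0.004,0.055],-1],[[0,0,0],[0,0.004,0.07],-1],[[0,0,0],[0,0.004,0.074],-1],[[0,0,0],[0,0.004,0.074],-1]]'

```text
clock: 15.45
eef_pos: [0.5504, -0.049, 0.0253]
eef_rot: [-0.0, 0.656, 0.755, -0.0]
force: [-0.3, 1.3, -2.0]
finger_gap: 0.0291
grip_force: 50.0
```

>>> apply_moves --commands '[[[0,0,0],[0,0,0.002],-1],[[0,0,0],[0,0,0.004],-1],[[0,0,0],[0,0,0.004],-1]]'

```text
clock: 15.75
eef_pos: [0.5508, -0.0482, 0.0217]
eef_rot: [0.0, 0.656, 0.755, 0.0]
force: [-0.6, 0.4, -1.7]
finger_gap: 0.0292
grip_force: 50.0
```

>>> apply_moves --commands '[[[0,0,0],[-0.001,0,0.001],-1],[[0,0,0],[-0.001,0,0.002],-1],[[0,0,0],[-0.001,0,0.002],-1]]'

```text
clock: 16.05
eef_pos: [0.5508, -0.0494, 0.0196]
eef_rot: [0.0, 0.656, 0.755, 0.0]
force: [-0.3, -0.0, 1.0]
finger_gap: 0.0297
grip_force: 50.3
```

>>> apply_moves --commands '[[[0,0,0],[0,0,0],0.2],[[0,0,0],[0,0,0],0.2],[[0,0,0],[0,0,0],0.2],[[0,0,0],[0,0,-0.03],0.2],[[0,0,0],[0,0,-0.07],0.2]]'

```text
clock: 16.55
eef_pos: [0.549, -0.0492, 0.0885]
eef_rot: [-0.001, 0.656, 0.755, -0.001]
force: [0.8, -0.2, 0.4]
finger_gap: 0.0513
grip_force: 0.0
```

>>> apply_moves --commands '[[[0,0,0],[0,0,-0.04],1],[[0,0,0],[-0.02,0,-0.07],1],[[0,0,0],[-0.04,0,-0.1],1]]'

```text
clock: 16.85
eef_pos: [0.5563, -0.0887, 0.191]
eef_rot: [0.0, 0.655, 0.756, 0.0]
force: [1.1, -0.6, -1.0]
finger_gap: 0.0855
grip_force: 0.0
```

Run:
```python
from h import *
p,d,c=wrist('pics/w10.png')
goto([.5146,-.3813,.19],.943)
```

```text
tool [ 0.5587 -0.094   0.1959] yaw y 0.1376282765319958 shift [-0.2785 -0.0831  0.0063] rz -0.8053717234680042 q7 0.4167639788266302 t 16.9 F [ 2.6943 -4.4372  3.2824]
```

Scaled: -0.56 rad / 6.2832 = -0.0891.

>>> apply_moves --commands '[[[0,0,-0.0223],[-0.045,-0.013,0],1],[[0,0,-0.0446],[-0.09,-0.027,0],1],[[0,0,-0.0668],[-0.135,-0.04,0],1],[[0,0,-0.0891],[-0.18,-0.054,0],1],[[0,0,-0.1114],[-0.225,-0.067,0],1]]'

```text
clock: 17.4
eef_pos: [0.5208, -0.3227, 0.1891]
eef_rot: [-0.0, 0.354, 0.935, 0.0]
force: [-0.4, 0.6, 1.1]
finger_gap: 0.0852
grip_force: 0.0
```

Run:
```python
from h import *
goto([.5146,-.3813,.19],.943)
```

```text
tool [ 0.5208 -0.3227  0.1891] yaw y 0.8467437325581761 shift [-0.0341 -0.048  -0.0009] rz -0.0962562674418237 q7 1.4745740150945945 t 17.4 F [-0.3915  0.6428  1.0997]
```

Scaled: -0.096 rad / 6.2832 = -0.0153.

>>> apply_moves --commands '[[[0,0,-0.0153],[-0.028,-0.04,0],1],[[0,0,-0.0153],[-0.034,-0.048,0],1],[[0,0,-0.0153],[-0.034,-0.048,0],1],[[0,0,-0.0153],[-0.034,-0.048,0],1]]'

```text
clock: 17.8
eef_pos: [0.5152, -0.378, 0.1888]
eef_rot: [-0.0, 0.312, 0.95, 0.001]
force: [0.3, 1.1, -0.6]
finger_gap: 0.0854
grip_force: 0.0
```

Run:
```python
from h import *
p,d,c=wrist('pics/w11.png')
goto([.5146,-.3813,.009],.943)
cv2.imwrite('pics/w11c.png',cv2.resize(np.ascontiguousarray(p[100:260,220:420,::-1]),None,fx=4,fy=4,interpolation=2)[:600])
```

```text
tool [ 0.5156 -0.3772  0.1889] yaw y 0.9385672128883217 shift [-0.0018 -0.0042  0.1799] rz -0.004432787111678271 q7 1.6433872824914888 t 17.85 F [-0.1752  0.3436  0.5152]
```

View pics/w11c.png

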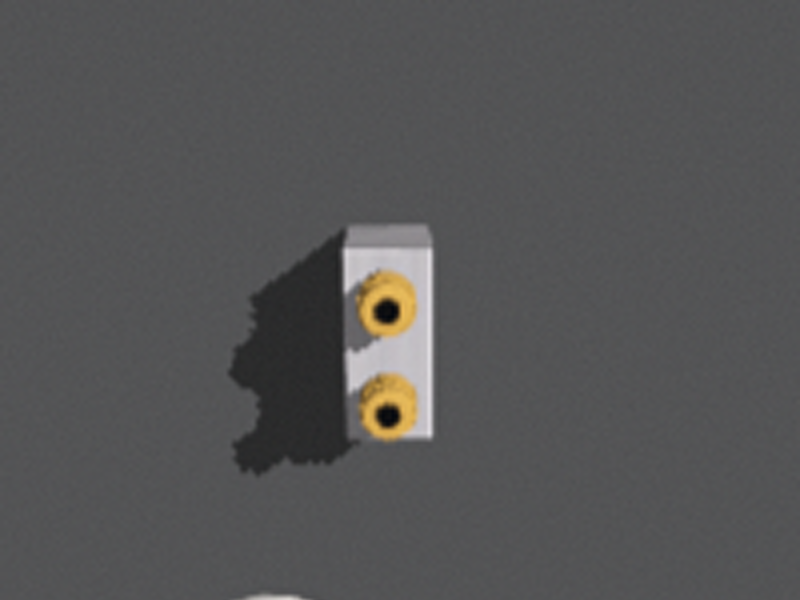

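The twin adapter is aligned with the tool: its holes are at crop (387,311) and (388,415).

Run:
```python
from h import *
x=plane(load('pics/w11.png'),(316.5,190.4),.052);print(x)
goto([*x[:2],.009],.94)
```

```text
[ 0.5137 -0.3815  0.052 ]
tool [ 0.5156 -0.3772  0.1889] yaw y 0.9385672128883217 shift [-0.0012 -0.0048  0.1799] rz -0.0014327871116783797 q7 1.6433872824914888 t 17.85 F [-0.1752  0.3436  0.5152]
```

>>> apply_moves --commands '[[[0,0,0],[-0.001,-0.004,0.04],1],[[0,0,0],[-0.001,-0.004,0.08],1],[[0,0,0],[-0.001,-0.004,0.09],1],[[0,0,0],[-0.001,-0.004,0.09],1]]'

```text
clock: 18.25
eef_pos: [0.5132, -0.3809, 0.0981]
eef_rot: [-0.002, 0.311, 0.951, 0.001]
force: [0.1, 0.2, 1.1]
finger_gap: 0.0855
grip_force: 0.0
```

Run:
```python
from h import *
goto([.514,-.3814,.009],.94)
```

```text
tool [ 0.5132 -0.3809  0.0981] yaw y 0.939010467904263 shift [-0.0012  0.      0.0891] rz -0.0009895320957369336 q7 1.6801571097280494 t 18.25 F [0.1404 0.1624 1.0916]
```

>>> apply_moves --commands '[[[0,0,0],[0,0,0.04],1],[[0,0,0],[0,0,0.075],1],[[0,0,0],[0,0,0.089],0.5],[[0,0,0],[0,0,0.089],-0.3],[[0,0,0],[0,0,0.089],-1]]'

```text
clock: 18.75
eef_pos: [0.5145, -0.3839, 0.0123]
eef_rot: [0.001, 0.312, 0.95, -0.0]
force: [0.5, -0.3, 0.7]
finger_gap: 0.044
grip_force: 0.0
```

>>> apply_moves --commands '[[[0,0,0],[0,0,0],-1],[[0,0,0],[0,0,0],-1],[[0,0,0],[0,0,0],-1],[[0,0,0],[0,0,0],-1]]'

```text
clock: 19.15
eef_pos: [0.5149, -0.384, 0.0128]
eef_rot: [0.002, 0.312, 0.95, -0.0]
force: [-0.2, 1.6, 6.7]
finger_gap: 0.023
grip_force: 50.4
```

>>> apply_moves --commands '[[[0,0,0],[0,0,-0.03],-1],[[0,0,0],[0,0,-0.07],-1],[[0,0,0],[0,0,-0.11],-1],[[0,0,0],[0,0,-0.13],-1]]'

```text
clock: 19.55
eef_pos: [0.5145, -0.3846, 0.1452]
eef_rot: [0.003, 0.312, 0.95, -0.001]
force: [0.5, -0.9, -2.8]
finger_gap: 0.0227
grip_force: 50.1
```

Run:
```python
from h import *
goto([.5554,.0342,.135],1.505)
```

```text
tool [ 0.5145 -0.3846  0.1452] yaw y 0.9365450625379657 shift [0.2152 0.3616 0.0091] rz -0.5684549374620342 q7 1.6676929648243846 t 19.55 F [ 0.4906 -0.9483 -2.783 ]
```

Scaled: -0.3 rad / 6.2832 = -0.0477.

>>> apply_moves --commands '[[[0,0,-0.0095],[0.021,0.036,0],-1],[[0,0,-0.0191],[0.043,0.072,0],-1],[[0,0,-0.0286],[0.065,0.108,0],-1],[[0,0,-0.0382],[0.086,0.145,0],-1],[[0,0,-0.0477],[0.108,0.181,0],-1]]'

```text
clock: 20.05
eef_pos: [0.5336, -0.1719, 0.1415]
eef_rot: [0.001, 0.165, 0.986, 0.0]
force: [0.6, -0.2, -3.0]
finger_gap: 0.0231
grip_force: 49.9
```

Run:
```python
from h import *
goto([.5554,.0342,.135],1.505)
```

```text
tool [ 0.5336 -0.1719  0.1415] yaw y 1.2392068848392868 shift [0.0465 0.202  0.0065] rz -0.26579311516071313 q7 1.5673363130566915 t 20.05 F [ 0.5826 -0.1686 -2.9921]
```

Scaled: -0.266 rad / 6.2832 = -0.0423.

>>> apply_moves --commands '[[[0,0,-0.0111],[0.01,0.043,0],-1],[[0,0,-0.0223],[0.02,0.087,0],-1],[[0,0,-0.0318],[0.03,0.13,0],-1],[[0,0,-0.0423],[0.04,0.175,0],-1],[[0,0,-0.0423],[0.0465,0.202,0],-1]]'

```text
clock: 20.55
eef_pos: [0.5559, 0.0369, 0.1415]
eef_rot: [0.001, 0.031, 1.0, 0.001]
force: [-0.6, -0.2, -3.5]
finger_gap: 0.0234
grip_force: 49.9
```

>>> apply_moves --commands '[[[0,0,0],[0,0,0.01],-1],[[0,0,0],[0,0,0.015],-1],[[0,0,0],[0,0,0.015],-1]]'

```text
clock: 20.85
eef_pos: [0.555, 0.031, 0.125]
eef_rot: [-0.001, 0.035, 0.999, -0.001]
force: [-0.4, -0.3, -2.6]
finger_gap: 0.023
grip_force: 49.9
```

Run:
```python
from h import *
p,d,c=wrist('pics/w12.png')
goto([.5554,.0342,.0213],1.505)
```

```text
tool [0.5553 0.0308 0.1253] yaw y 1.5005832378944661 shift [0.0001 0.0035 0.104 ] rz -0.004416762105533767 q7 1.4080782836263255 t 20.9 F [ 0.2564 -0.8187 -2.0324]
```

View pics/w12.png

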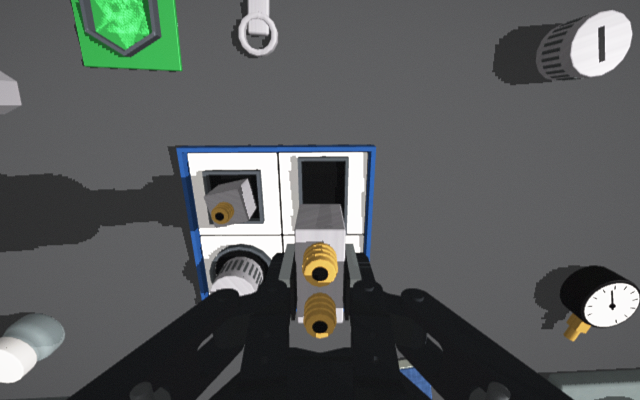

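The square adapter is seated and the twin is lined up over the oblong pocket. Lowering.

>>> apply_moves --commands '[[[0,0,0],[-0.001,0.003,0.035],-1],[[0,0,0],[-0.001,0.003,0.07],-1],[[0,0,0],[-0.001,0.003,0.09],-1],[[0,0,0],[-0.001,0.003,0.098],-1],[[0,0,0],[-0.001,0.003,0.098],-1]]'

```text
clock: 21.4
eef_pos: [0.5566, 0.0344, 0.0269]
eef_rot: [-0.001, 0.035, 0.999, -0.0]
force: [-0.1, 0.7, -3.0]
finger_gap: 0.0231
grip_force: 49.8
```

>>> apply_moves --commands '[[[0,0,0],[0,0,0.002],-1],[[0,0,0],[0,0,0.004],-1],[[0,0,0],[0,0,0.004],-1]]'

```text
clock: 21.7
eef_pos: [0.5575, 0.0355, 0.0241]
eef_rot: [0.001, 0.034, 0.999, 0.0]
force: [-0.1, -0.2, -3.7]
finger_gap: 0.0232
grip_force: 49.8
```

Run:
```python
from h import *
goto([.5554,.0342,.0213],1.505)
```

```text
tool [0.5575 0.0355 0.0241] yaw y 1.502835508428109 shift [ 0.002  -0.0015  0.0028] rz -0.002164491571890803 q7 1.4199124793810194 t 21.7 F [-0.1286 -0.2382 -3.7203]
```

>>> apply_moves --commands '[[[0,0,0],[0.002,-0.001,0.001],-1],[[0,0,0],[0.002,-0.001,0.002],-1],[[0,0,0],[0.002,-0.001,0.003],-1],[[0,0,0],[0.002,-0.001,0.003],-1]]'

```text
clock: 22.1
eef_pos: [0.5546, 0.0346, 0.0212]
eef_rot: [-0.0, 0.034, 0.999, 0.0]
force: [-5.2, -0.2, 10.2]
finger_gap: 0.0232
grip_force: 51.7
```

>>> apply_moves --commands '[[[0,0,0],[0,0,0],0],[[0,0,0],[0,0,0],0],[[0,0,0],[0,0,0],0],[[0,0,0],[0,0,-0.03],0],[[0,0,0],[0,0,-0.07],0]]'

```text
clock: 22.6
eef_pos: [0.5533, 0.0345, 0.0894]
eef_rot: [-0.002, 0.034, 0.999, -0.0]
force: [0.1, -0.2, 0.1]
finger_gap: 0.0429
grip_force: 0.0
```

>>> apply_moves --commands '[[[0,0,0],[0,0,-0.04],0],[[0,0,0],[0.03,0.01,-0.08],0],[[0,0,0],[0.07,0.03,-0.12],0],[[0,0,0],[0.1,0.06,-0.12],0],[[0,0,0],[0.1,0.1,-0.12],0]]'

```text
clock: 23.1
eef_pos: [0.4587, 0.1411, 0.2122]
eef_rot: [0.0, 0.035, 0.999, 0.0]
force: [0.9, 0.8, 0.3]
finger_gap: 0.0428
grip_force: 0.0
```

>>> apply_moves --commands '[[[0,0,0],[0,0.04,0],0],[[0,0,0],[0,0.08,0],0],[[0,0,0],[0,0.1,0],0],[[0,0,0],[0,0.1,0],0]]'

```text
clock: 23.5
eef_pos: [0.468, 0.2448, 0.2101]
eef_rot: [-0.0, 0.031, 1.0, 0.001]
force: [0.1, -0.3, 0.8]
finger_gap: 0.043
grip_force: 0.0
```

Run:
```python
from h import *
goto([.5,.2,.2],1.5)
im=[]
for n,(x,y) in(('top',(282,92)),('scene',(312,200))):
    p,d=imaging.camera(n);cv2.imwrite(f'pics/{n}_e.png',p[:,:,::-1])
    im.append(cv2.resize(np.ascontiguousarray(p[y:y+100,x:x+100,::-1]),None,fx=4,fy=4,interpolation=2))
cv2.imwrite('pics/end.png',np.hstack(im))
a=cv2.imread('pics/top0.png');b=cv2.imread('pics/top_e.png')
for u,v in((218,197),(432,200)):print(cv2.absdiff(a,b)[v-14:v+14,u-14:u+14].mean())
```

```text
tool [0.468  0.2448 0.2101] yaw y 1.5079798887576659 shift [-0.0347 -0.0427  0.0101] rz 0.007979888757665865 q7 0.9320613336422794 t 23.5 F [ 0.0608 -0.3205  0.8074]
2.5833333333333335
52.24277210884354
```

View pics/end.png

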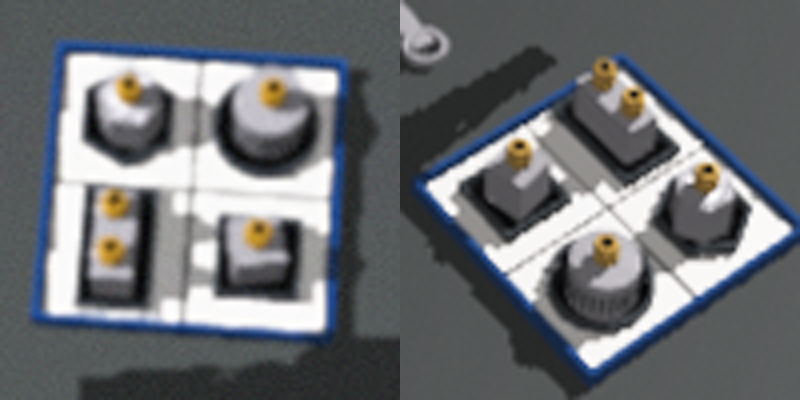

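All four adapters stand in their pockets. One numeric check before I hand in: spigot triangulation, and the hex plug, where the pixel change is probably the arm's shadow.

Run:
```python
from h import *
t,s=cal('top'),cal('scene')
P=dict(hex=(.6392,.0286),round=(.6336,-.0552),sq=(.5498,-.0496),twin=(.5554,.0342),tw2=(.5554,.0342))
for n,a,b in(('hex',(128,86),(308,172)),('round',(274,90),(206,243)),('sq',(259,230),(119,146)),('twin',(116,200),(233,95)),('tw2',(111,246),(205,63))):
    x,e=tri([t,s],[np.array(a)/4+(281.6,91.6),np.array(b)/4+(311.6,199.6)]);print(n,x,np.array(e),x[:2]-P[n])
a=cv2.imread('pics/scene0.png');b=cv2.imread('pics/scene_e.png')
for u,v in((391,172),(252,261)):print(cv2.absdiff(a,b)[v-14:v+14,u-10:u+14].mean())
b=cv2.imread('pics/top_e.png');a=cv2.imread('pics/top0.png')
cv2.imwrite('pics/hp.png',np.hstack([cv2.resize(i[182:218,414:450],None,fx=8,fy=8) for i in(a,b)]))
```

```text
hex [0.6385 0.0268 0.0569] [0.1303 0.1236] [-0.0007 -0.0018]
round [ 0.636  -0.0576  0.0583] [0.0151 0.0148] [ 0.0024 -0.0024]
sq [ 0.55   -0.0486  0.0588] [0.0492 0.0455] [0.0002 0.001 ]
twin [0.5672 0.0327 0.0595] [0.0812 0.0733] [ 0.0118 -0.0015]
tw2 [0.5385 0.0352 0.0628] [0.0499 0.0441] [-0.0169  0.001 ]
0.7445436507936508
36.59424603174603
```

View pics/hp.png

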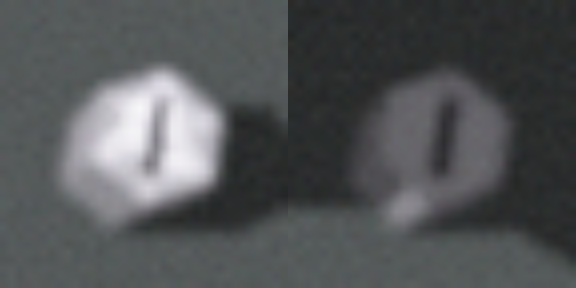

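The hex plug hasn't moved; it's only in the arm's shadow. All four adapters are within about 4 mm of their pocket centres, so I'm handing in.

```bash
python3 -c "
from rig import robot
print(robot.hand_in())"
```

```text
the job is handed in; nothing more can be done
None
```

I packed all four adapters upright in their own pockets, left both blanking plugs where they stood, and handed the job in at about 24 s on the robot's clock; hand-in returned no verdict.

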